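# Seal the vial: work the guarded capping press

### The arm

A 6-joint arm with a two-finger parallel gripper is mounted at the origin on the work surface. World frame = base frame: x ahead of the robot, y to its left, z up, the work surface at z = 0. Lengths are in m, angles in rad, forces in N, time in s.
With the tool pointing down it reaches from about 0.375 to 0.9 m from the base axis. Payload 3.1 kg.
Tool frame: the origin (TCP) lies at the very end of the fingers, on their centre line; the grasp point (between the pads) lies 19 mm behind it (manip.grip_point_offset is the distance from the TCP to the grasp point, in m); z points along the fingers, y is the direction in which the jaws open and shut (so a half turn about z gives the same grasp; the last joint's range is limited). The gripper opens to 85 mm and grips with 20 to 120 N. Pads are 22 mm wide; open, the fingers measure 114 mm over their backs; the gripper's body (76 mm by 85 mm) begins 54 mm behind the grasp point. The pads swing forward as they close: fully open they stand 13 mm farther back than shut.
Start: joints at [1.026, 0.527, 1.433, -0, 1.181, -0.178], TCP at [0.224, 0.583, 0.207] pointing down, gripper open.
Joint ranges: [-3.08, 3.08], [-0.75, 2.2], [0.22, 2.44], [-1.43, 4.57], [0, 2.65], [-2.85, 2.85]. Speed limits (rad/s): [2.79, 2.79, 3.14, 3.14, 3.14, 3.14].

### API

Orientations are given as a rotation vector (axis times angle).
In Python, from workcell import manip, viewer, nets gives the robot as it stands.
- The arm moves only by the tool move_arm, never from a script. Its argument "targets" is a list of rows, each a list of 7 numbers: the shift along the tool's x, y, z in units of 0.1 m (1.0 is 0.1 m), then the turn, a rotation vector about the tool's x, y, z in units of 0.5 rad (1.0 is 0.5 rad), then the gripper command: -1 is fully open, 1 is shut, values between are in proportion. A call has exactly 5 rows; each row is the pose to reach, as a shift and turn from the pose commanded when the call began, along the tool's axes at that moment; what a row does not reach only later rows make up. A row lasts 1/10 s, in which the tool goes at most 50 mm and 8.59 degrees, less where a joint would pass 70% of its speed; a pose out of reach is approached as far as the arm can. A call with a number of a shift or a turn outside -1 to 1 is refused whole. A call with a gripper value outside its range is refused whole. The fingers move at their own pace and stop on an object; "squeeze" is the grip in N (left out, the last holds). Time passes only in rows, so rows that repeat a pose let the fingers close, or fill a call up. It gives the time, the measured TCP pose, the force and the opening at its end, in the units of the state.
- manip.read_state(): the state, without advancing time (a new reading comes with each control period).
- viewer.camera(name): name is "side" or "top" or "wrist"; returns a dict with "image" (420x560x3 uint8, blue, green, red), "fx", "fy", "cx", "cy" (pixels), "R" (3x3) and "t" (3): a world point X has camera coordinates R X + t; the wrist camera has in their place "mount" (4x4, takes a point from camera to tool coordinates, whose origin is the TCP and whose axes are the flange's). Camera axes: x right, y down, z forward; pixel columns grow to the right and rows downward; lengths in m; the calibration is good to about 2 mm. A picture is of the moment at which its call begins: read the wrist's pose just before it. There is no depth.
- manip.job_done(): hands the job in, once; it reports no verdict.
Trained networks look in the newest picture that a camera, given by its name, has taken for a name from the list of things; names that differ only in an ending like _2 or _b are one class to them, and where a whole thing is asked for, a point or a joint stands for the part that bears it (a point fixed in the world has none). Each returns a list of dicts, best first, with "confidence" (0 to 1); they miss things now and then, are a little off and sometimes report something else, mostly with a low value. They report only what shows in the picture. A call takes as long as a camera call.
- nets.search_frame(camera, name): "position" ([column, row] in pixels, amid what is visible of it).
- nets.outline_of(camera, name): "region" (420x560 bool, what is visible of it) and "position" ([column, row] in pixels, amid what is visible of it).
- nets.spot_point(camera, name): "position" ([column, row] in pixels: a listed point, or the origin of a listed thing).
The state is a dict: "time_s": time; "joint_pos": joint angles; "joint_vel": joint speeds; "joint_efforts": joint torques, N m; "eef_pos": TCP position; "tool_rot": TCP orientation; "contact_force": force on the tool from outside, world axes, zero at the start; "moment": the same for the moment, N m; "opening": opening from 0.0 (shut) to 1.0 (fully open).
Only numpy, scipy, OpenCV 4.12 (cv2) and the standard library are available. Lean on these libraries where they do the work, as an engineer would, in place of code of your own. Each camera call takes 0.05 s, during which the arm holds its last target.

### The job

Seal the vial that stands in the capping press: reach with the fingertips down through the window in the press's yellow guard, press the red lever pad all the way down and keep it down for about a second, then let it spring back up and come out clear. Do not touch the guard, and leave everything else on the bench where it stands; nothing needs to be picked up.

Things in the scene. Friction and masses are not known exactly. Their poses are not given: they have to be found in the camera images.
- lever_pad (a point): Centre of the top of the red pad to press: 34 (press x) x 56 (y) x 8 mm, on a steel lever hinged 150 mm behind it (+x). At rest 188 mm above the bench, 9 mm below the guard's top, front edge tipped up 0.2 rad; fully down it is level, 158 mm high, 39 mm below the guard's top and 3 mm nearer the press's front. Sprung: about 4 N to start, up to 11 N fully down. Frame tips with the lever.
- guard_window (a point): Centre of the window in the guard's top panel, in the plane of its top face, 197 mm above the bench. The opening is 90 mm (along its x) by 80 mm (along its y), the panel 5 mm thick, level. x axis points away from the press's front, z up; the lever pad lies in the middle of the window.
- guard: Fixed guard over the press, not to be touched: yellow top frame with the window, clear sheets on sides, front and rear top, yellow legs. Spans -130 to +120 mm in x, -90 to +90 mm in y from its origin, up to 197 mm high. Origin at bench height under the vial, 68 mm behind the window's centre; axes as guard_window.
- lever (a joint): Lever angle, rad: 0 at rest (up), 0.2 all the way down on its stop. Springs back to 0 when let go.
- cap (a joint): How far the white snap cap has been pressed onto the vial in the press, m: 0 to 0.0015 at the start (proud), about 0.0057 when the lever is all the way down (home). It stays where it is pressed to.
- rack: Orange tube rack, 210 x 100 x 63 mm with three capped tubes standing in it up to 128 mm high, loose bystander. Origin under its centre; its x axis runs along the 210 mm.
- burner: Unlit laboratory burner, dark red round foot 84 mm across and a steel pipe up to 140 mm high, loose bystander. Origin under its centre.
- dish: Single culture dish, pinkish brown under a pale lid, 92 mm across, 17 mm high, loose bystander. Origin under its centre.
- dish_stack: Stack of three straw-coloured culture dishes (one body), 92 mm across, 51 mm high, loose bystander. Origin under its centre.
- vial: Finished amber vial with white cap, 26 mm across, 61 mm high, loose bystander standing beside the press. Origin under its centre.
- spare_cap: Spare white cap, 26 mm across, 14 mm high, loose bystander lying beside the press. Origin under its centre.
- spatula: Hand spatula, 170 mm long, lying flat, loose bystander. Origin under it.

How it is judged:
On the way:
1. the lever is held all the way down, with the cap pressed home, for 0.6 s (value of joint lever above 0.185 rad and value of joint cap above 0.0042 m), for 0.6 s.
At the end, for the whole second after the job is handed in: The cap is home on the vial (pressed by more than 4.2 mm), the lever is back up (under 0.03 rad), and every loose thing stands within 15 mm of where it was (value of joint cap above 0.0042 m and value of joint lever below 0.03 rad and distance of each of rack, burner, dish, dish_stack, vial, spare_cap, spatula from where it was at the start of the episode below 0.015 m); the robot touches nothing.
It fails at once if the guard is touched (contact force between guard and the fingers above 0.5 N or contact force between guard and the arm above 0.5 N).
It fails at once if a bystander is shoved, knocked over or lifted (distance of any of rack, burner, dish, dish_stack, vial, spare_cap, spatula from where it was at the start of the episode above 0.015 m or angle between any of rack, burner, dish, dish_stack, vial, spare_cap, spatula's own z axis and vertical above 0.3 rad).
It also fails if it takes over 32 s, if anything falls off the work surface, if the arm or the gripper's body presses on something with over 40 N, if the wrist force passes 120 N, or if a joint passes its speed limit or range.

## Working session

There is one attempt and no reset: what is moved stays moved. The work goes in short steps, Python scripts to look and compute and a tool call to move; the robot and the scene stay as the last step left them, time stands still between calls to the robot, and variables do not carry over. Pictures are saved under pics/ and viewed, and the job is handed in when it is done.

Besides the shell and the picture viewer there is one more tool, called after "Call:" as name(argument=value, ...) on one line, values as JSON. move_arm: Moves the arm, as the interface text tells. Its arguments: {"type":"object","properties":{"targets":{"type":"array","items":{"type":"array","items":{"type":"number"}}},"squeeze":{"type":"number"}},"required":["targets"]}

```bash
ls; mkdir -p pics; python3 - <<'E'
from workcell import manip, viewer, nets
import cv2
s=manip.read_state();print(s)
for c in ["side","top","wrist"]:
    r=viewer.camera(c);cv2.imwrite(f"pics/{c}0.png",r["image"])
    print(c,{k:r[k] for k in r if k!="image"})
    for n in ["lever_pad","guard_window","guard"]:
        print(n,[(x["position"],round(x["confidence"],2)) for x in nets.spot_point(c,n)[:3]])
print(manip.read_state()["time_s"])
E
```

```text
pics
{'time_s': 0.0, 'joint_pos': array([ 1.02551588e+00,  5.28500831e-01,  1.43395655e+00,  4.28235472e-06,
        1.18141184e+00, -1.78518021e-01]), 'joint_vel': array([-1.13468140e-03, -1.93729827e-05, -2.76440057e-04,  7.09285671e-04,
        1.19336857e-03, -1.31225904e-03]), 'joint_efforts': array([-3.40471024e-04, -4.42354882e+01, -1.78028101e+01, -1.92129251e-04,
        8.29021126e-03,  1.45999411e-05]), 'eef_pos': array([0.22368004, 0.58274183, 0.20639515]), 'tool_rot': array([-0.57274007, -3.08811837,  0.00334132]), 'contact_force': array([ 0.40253962,  0.38915517, -0.33862862]), 'moment': array([-0.01803839, -0.09670966,  0.06643842]), 'opening': 1.0013339674313417}
side {'fx': 491.69387611809515, 'fy': 491.69387611809515, 'cx': 283.2890856474657, 'cy': 211.6355417217821, 'R': array([[-0.96322339, -0.26840916, -0.01253917],
       [-0.15491128,  0.5928398 , -0.79028063],
       [ 0.21955227, -0.75927432, -0.61261676]]), 't': array([0.55023318, 0.20506429, 1.25311445])}
lever_pad [([306.7, 257.3], 0.8)]
guard_window [([302.4, 352.9], 0.57)]
guard [([280.7, 313.7], 0.61)]

[... 218 characters left out ...]
0.19363869, -0.01740313, -0.98091854]]), 't': array([-0.01359951,  0.57873686,  1.18048346])}
lever_pad [([202.3, 234.2], 0.52), ([318.5, 219.6], 0.45)]
guard_window [([205.7, 239.2], 0.91)]
guard []
wrist {'fx': 309.1039859795212, 'fy': 309.1039859795212, 'cx': 280.7015614104031, 'cy': 210.36146668519743, 'mount': array([[ 8.79530959e-04, -9.52328820e-01, -3.05072196e-01,
         7.80155348e-02],
       [ 9.99999611e-01,  8.57535443e-04,  2.06098428e-04,
         4.98052518e-04],
       [ 6.53367476e-05, -3.05072258e-01,  9.52329204e-01,
        -1.66585123e-01],
       [ 0.00000000e+00,  0.00000000e+00,  0.00000000e+00,
         1.00000000e+00]])}
lever_pad []
guard_window []
guard []
0.6
```

View pics/side0.png

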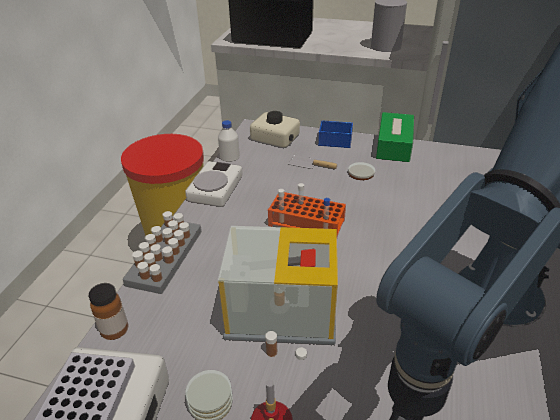

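View pics/top0.png

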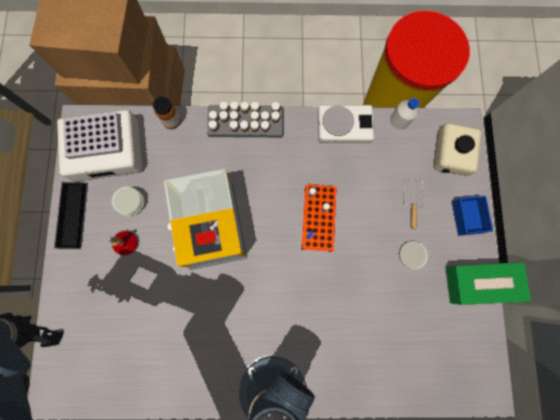

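View pics/wrist0.png

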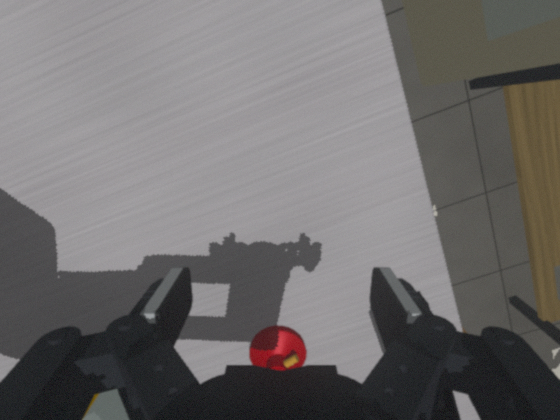

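The side view shows the guard with the red pad at about (307,257). The top view shows the pad at about (206,239) inside the yellow frame. Next I'll zoom in and measure the pose.

```bash
python3 - <<'E'
import cv2,numpy as np
a=cv2.imread("pics/top0.png")[160:280,150:260];b=cv2.imread("pics/side0.png")[220:350,210:350]
cv2.imwrite("pics/topz.png",cv2.resize(a,None,fx=5,fy=5,interpolation=cv2.INTER_CUBIC))
cv2.imwrite("pics/sidez.png",cv2.resize(b,None,fx=4.5,fy=4.5,interpolation=cv2.INTER_CUBIC))
E
```

```text
(no output)
```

View pics/topz.png

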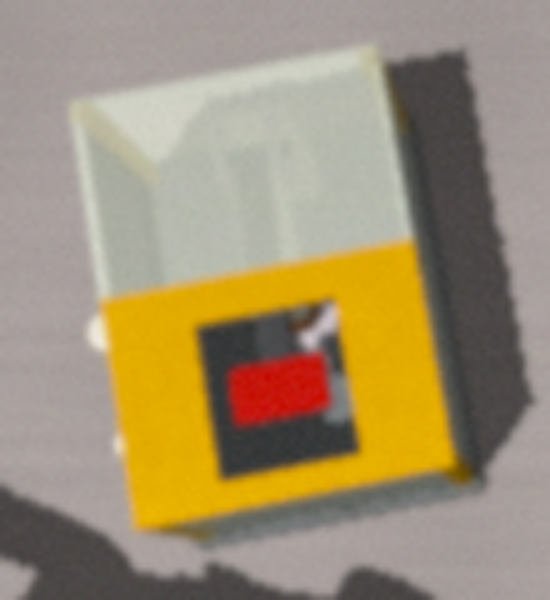

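View pics/sidez.png

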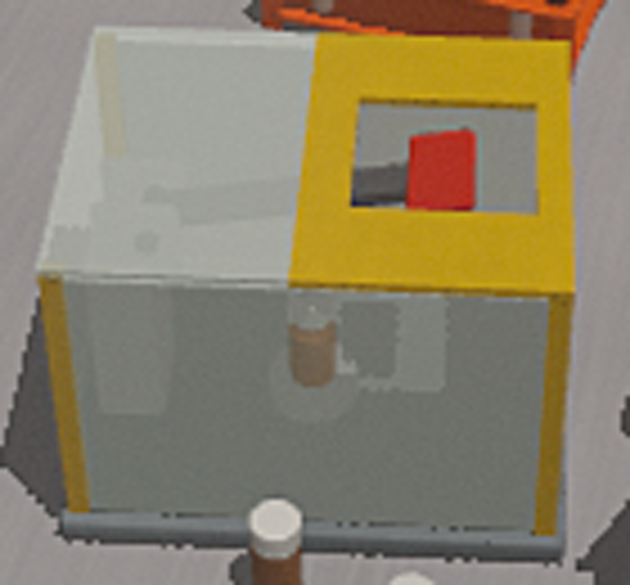

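```bash
cat > h.py <<'E'
import numpy as np
from workcell import viewer
def proj(r,X):
    c=np.asarray(X)@r["R"].T+r["t"]
    return np.c_[r["fx"]*c[:,0]/c[:,2]+r["cx"],r["fy"]*c[:,1]/c[:,2]+r["cy"]]
def loc2w(p,L):
    L=np.asarray(L,float);c,s=np.cos(p[2]),np.sin(p[2])
    return np.c_[p[0]+c*L[:,0]-s*L[:,1],p[1]+s*L[:,0]+c*L[:,1],L[:,2]]
E
python3 - <<'E'
from h import *
from scipy.optimize import least_squares
from workcell import nets, manip
T=viewer.camera("top");S=viewer.camera("side")
z=.197
# local: window corners & front panel corners ; y local left(+) when looking along +x => left in top image
L=[(.045,.04,z),(.045,-.04,z),(-.045,-.04,z),(-.045,.04,z),(-.062,.09,z),(-.062,-.09,z)]
t=np.array([(197,325),(337,300),(358,450),(222,478),(140,528),(460,468)])/5+[150,160]-.4
s=np.array([(350,208),(358,97),(540,103),(538,215),(575,293),(570,40)])/4.5+[210,220]-.4
def res(p,w):
    o=[]
    P=loc2w(p,L)
    if 't' in w:o.append((proj(T,P)-t).ravel())
    if 's' in w:o.append((proj(S,P)-s).ravel())
    return np.concatenate(o)
for w in ['t','s','ts']:
    f=least_squares(res,[.5,.2,.2],args=(w,));print(w,f.x,np.round(f.fun,1))
p=f.x
# pad center rays: pad centre at z=.188
pad=loc2w(p,[(0,0,.188)])
print(proj(T,pad),proj(S,pad))
# refine: red centroid in both
import cv2
for r,bx in((T,(170,200,240,260)),(S,(290,240,325,275))):
    im=r["image"].astype(int);m=(im[...,2]>150)&(im[...,1]<70)&(im[...,0]<70)
    v,u=np.nonzero(m);k=(u>bx[0])&(u<bx[2])&(v>bx[1])&(v<bx[3]);print(u[k].mean(),v[k].mean(),u[k].min(),u[k].max(),v[k].min(),v[k].max())
for c,i in(("top","guard_window"),("side","guard_window")):pass
st=manip.read_state();print(st["time_s"],st["eef_pos"])
E
```

```text
t [0.45739911 0.19320014 0.19532272] [ 0.1 -0.3  0.1 -0.6  1.1  0.6 -0.1  0.6 -0.7  0.1 -0.5 -0.4]
s [0.45655612 0.19311244 0.20128681] [-0.2 -0.2  0.3 -0.  -0.5  0.1  0.1 -0.1  0.2 -0.   0.   0.3]
ts [0.45686969 0.19314304 0.19885428] [ 0.  -0.1  0.  -0.5  1.2  0.8 -0.   0.8 -0.6  0.4 -0.5 -0.4 -0.3 -0.2
  0.2 -0.1 -0.6  0.1 -0.1 -0.  -0.   0.   0.   0.3]
[[206.16340253 237.72458046]] [[308.49846591 256.77808455]]
205.4739336492891 237.24644549763033 196 215 231 244
307.61965811965814 257.4957264957265 301 314 249 266
0.7 [0.22411722 0.58342703 0.20747435]
```

```bash
cat >> h.py <<'E'
from scipy.spatial.transform import Rotation as Ro
W=np.array([.457,.193,.197]);YAW=.199
def plan(st,off,z):
    """tool-frame shift (0.1m units) to local window offset off at height z; and turns (0.5rad units)"""
    R=Ro.from_rotvec(st["tool_rot"]);c,s=np.cos(YAW),np.sin(YAW)
    g=np.array([W[0]+c*off[0]-s*off[1],W[1]+s*off[0]+c*off[1],z])
    out=R.inv().apply(g-st["eef_pos"])/.1
    m=R.as_matrix();turns={}
    for k in range(4):
        a=YAW+k*np.pi/2
        G=np.c_[[np.cos(a),np.sin(a),0],[np.sin(a),-np.cos(a),0],[0,0,-1]]
        turns[k]=np.round((R.inv()*Ro.from_matrix(G)).as_rotvec()/.5,3)
    return np.round(out,3),turns,m.round(3)
E
python3 - <<'E'
from h import *
from workcell import manip
print(*plan(manip.read_state(),(0,0),.26),sep="\n")
E
```

```text
[-3.574 -2.809 -0.525]
{0: array([ 0.   , -0.   ,  5.152]), 1: array([ 0.  , -0.  ,  2.01]), 2: array([ 0.   ,  0.   , -1.132]), 3: array([ 0.   ,  0.   , -4.273])}
[[-0.933  0.359  0.   ]
 [ 0.359  0.933  0.   ]
 [-0.     0.    -1.   ]]
```

Call:
move_arm(targets=[[0,0,-0.4,0,0,0,1],[-0.1,-0.1,-0.8,0,0,0,1],[-0.4,-0.3,-0.8,0,0,0,1],[-0.7,-0.55,-0.8,0,0,0,1],[-1,-0.8,-0.8,0,0,0,1]], squeeze=40)

```text
time_s: 1.2
eef_pos: [0.2892, 0.472, 0.288]
tool_rot: [0.571, 3.088, 0.002]
contact_force: [0.3, 0.7, 0.6]
opening: 0.142
```

Call:
move_arm(targets=[[-0.25,-0.2,0,0,0,0,1],[-0.5,-0.4,0,0,0,0,1],[-0.75,-0.6,0,0,0,0,1],[-0.9,-0.7,0,0,0,0,1],[-1,-0.8,0,0,0,0,1]])

```text
time_s: 1.7
eef_pos: [0.3543, 0.3613, 0.2876]
tool_rot: [0.575, 3.088, 0.001]
contact_force: [0.8, 0.0, -0.2]
opening: -0.002
```

Call:
move_arm(targets=[[-0.2,-0.2,0,0,0,-0.2,1],[-0.4,-0.4,0,0,0,-0.4,1],[-0.6,-0.6,0,0,0,-0.6,1],[-0.8,-0.8,0,0,0,-0.8,1],[-1,-0.9,0,0,0,-1,1]])

```text
time_s: 2.2
eef_pos: [0.4141, 0.2412, 0.2875]
tool_rot: [0.215, -3.134, 0.0]
contact_force: [-0.0, 0.6, 0.3]
opening: -0.0
```

```bash
python3 - <<'E'
from h import *
from workcell import manip
s=manip.read_state();print(s["time_s"],s["opening"],s["eef_pos"],s["contact_force"])
print(*plan(s,(0,0),.25),sep="\n")
E
```

```text
2.2 -0.00030250484712006804 [0.41406631 0.24116288 0.28749124] [-0.03535689  0.64569645  0.2805499 ]
[-0.36  -0.536  0.375]
{0: array([-2.00e-03,  0.00e+00,  6.16e+00]), 1: array([-1.000e-03, -1.000e-03,  3.018e+00]), 2: array([-0.   , -0.001, -0.123]), 3: array([ 1.000e-03, -1.000e-03, -3.265e+00])}
[[-0.991 -0.137 -0.001]
 [-0.137  0.991 -0.   ]
 [ 0.001 -0.    -1.   ]]
```

Call:
move_arm(targets=[[-0.1,-0.2,0,0,0,-0.12,1],[-0.25,-0.4,0,0,0,-0.12,1],[-0.32,-0.536,0.1,0,0,-0.12,1],[-0.32,-0.536,0.25,0,0,-0.12,1],[-0.32,-0.536,0.35,0,0,-0.12,1]])

```text
time_s: 2.7
eef_pos: [0.4525, 0.1932, 0.2509]
tool_rot: [0.302, -3.125, -0.0]
contact_force: [-0.7, 0.4, -0.3]
opening: -0.001
```

```bash
python3 - <<'E'
from h import *
import cv2
from workcell import manip
s=manip.read_state();print(s["time_s"],s["opening"],s["eef_pos"],s["contact_force"])
print(*plan(s,(-.004,0),.191),sep="\n")
ims=[]
for c in ["top","side","wrist"]:
    r=viewer.camera(c);ims.append(r["image"])
    if c!="wrist":print(c,proj(r,[s["eef_pos"]]))
a=cv2.resize(ims[0][160:280,150:260],None,fx=3.5,fy=3.5);b=cv2.resize(ims[1][190:350,210:350],None,fx=2.6,fy=2.6)
b=cv2.resize(b,(367,420));cv2.imwrite("pics/c1.png",np.hstack([a,b]));cv2.imwrite("pics/w1.png",ims[2])
E
```

```text
2.7 -0.0008822111539365716 [0.45247605 0.19323131 0.25087469] [-0.73492078  0.42707213 -0.33283446]
[-0.005 -0.011  0.599]
{0: array([-7.00e-03, -1.00e-03,  6.27e+00]), 1: array([-3.000e-03, -4.000e-03,  3.128e+00]), 2: array([ 0.001, -0.005, -0.013]), 3: array([ 4.000e-03, -3.000e-03, -3.155e+00])}
[[-0.982 -0.191 -0.002]
 [-0.191  0.982 -0.   ]
 [ 0.002  0.    -1.   ]]
top [[202.15677394 236.80008886]]
side [[311.04454103 235.59485537]]
```

View pics/c1.png

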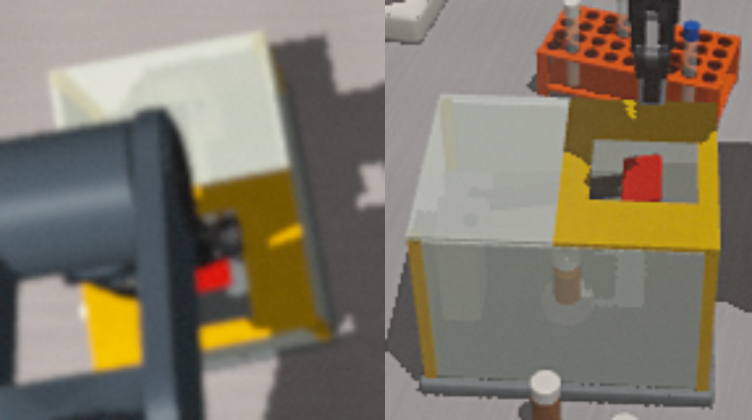

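View pics/w1.png

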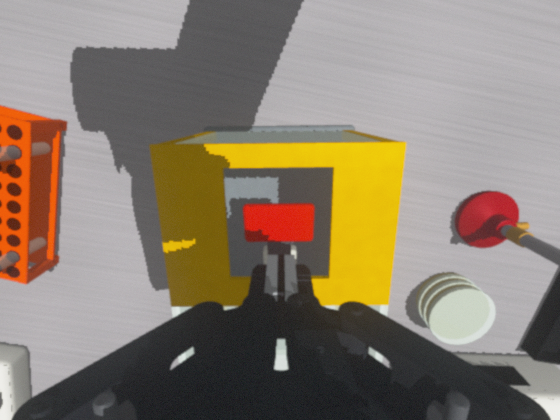

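```bash
python3 - <<'E'
from h import *
import cv2
from workcell import manip
s=manip.read_state();r=viewer.camera("side");p=proj(r,[s["eef_pos"]])[0]
x0,y0=270,190
im=cv2.resize(r["image"][y0:y0+80,x0:x0+80],None,fx=7,fy=7,interpolation=cv2.INTER_CUBIC)
q=((p-[x0,y0]+.5)*7).astype(int);cv2.circle(im,tuple(map(int,q)),4,(255,0,255),1);cv2.imwrite("pics/sz1.png",im)
w=viewer.camera("wrist");M=np.linalg.inv(w["mount"])
R=Ro.from_rotvec(s["tool_rot"])
def wp(X):
    t=R.inv().apply(np.asarray(X)-s["eef_pos"]);c=M[:3,:3]@t+M[:3,3];return w["fx"]*c[0]/c[2]+w["cx"],w["fy"]*c[1]/c[2]+w["cy"]
print("tcp",wp(s["eef_pos"]))
for l in loc2w([W[0],W[1],YAW],[(.045,.04,.197),(.045,-.04,.197),(-.045,-.04,.197),(-.045,.04,.197),(-.062,.09,.197),(-.062,-.09,.197)]):print(wp(l))
E
```

```text
tcp (np.float64(280.0183653593263), np.float64(249.76810512441077))
(np.float64(327.899350637267), np.float64(277.1457195870762))
(np.float64(228.6878826159421), np.float64(277.54369300509757))
(np.float64(221.77226010687264), np.float64(166.3706676873241))
(np.float64(333.148790867823), np.float64(165.88633415558405))
(np.float64(405.5892168726207), np.float64(141.41850310449703))
(np.float64(149.05027206396326), np.float64(142.55287305997751))
```

View pics/sz1.png

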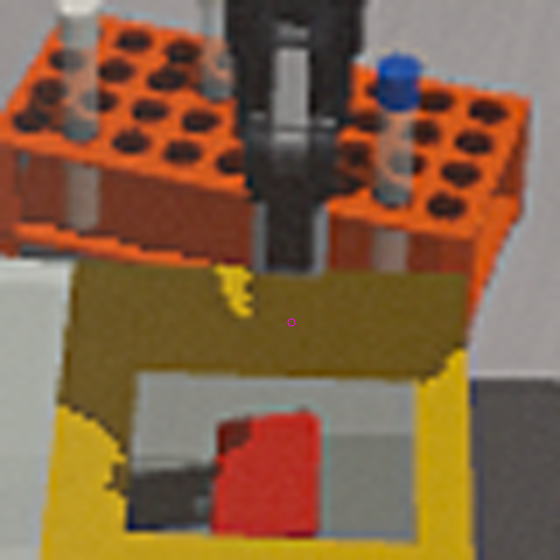

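```bash
python3 - <<'E'
import cv2
im=cv2.imread("pics/w1.png")[220:420,80:480].astype(float)
im=255*(im/255)**.5
cv2.imwrite("pics/wz1.png",cv2.resize(im.astype('uint8'),None,fx=2,fy=2,interpolation=cv2.INTER_CUBIC))
b=cv2.imread("pics/wrist0.png")[220:420,80:480].astype(float)
cv2.imwrite("pics/wz0.png",cv2.resize((255*(b/255)**.5).astype('uint8'),None,fx=2,fy=2))
E
```

```text
(no output)
```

View pics/wz1.png

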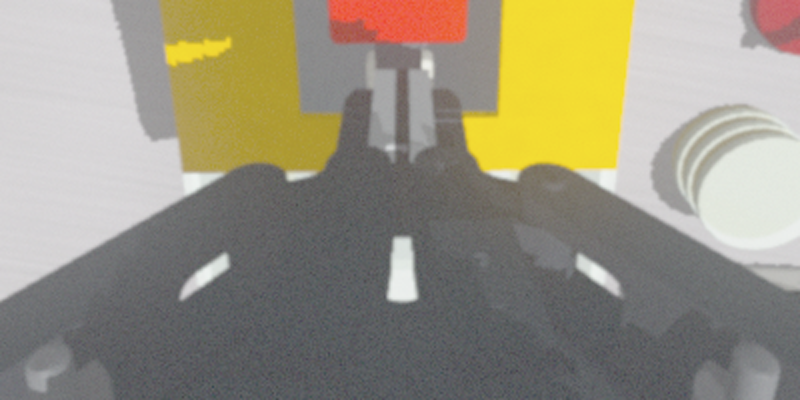

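View pics/wz0.png

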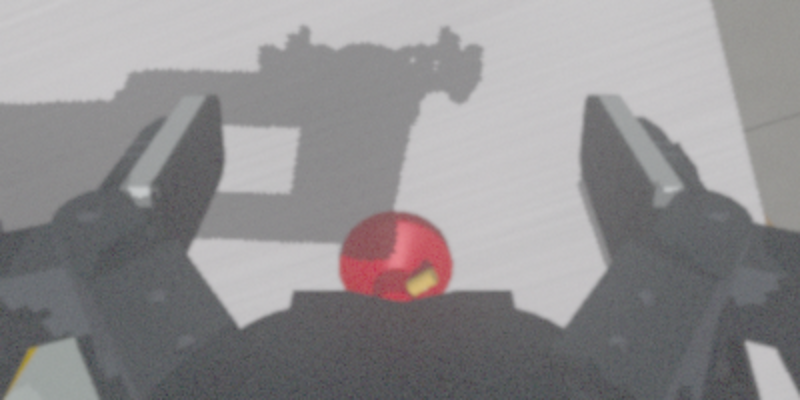

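The wrist view puts the window corners within about 2 px of my fit, and the fingers line up with the pad's centre line (column 280). Both views show the fingertips ending 20–25 mm short of the stated TCP. I'll go down in steps and use force to find the contact.

Call:
move_arm(targets=[[-0.01,-0.01,0.15,0,0,-0.01,1],[-0.01,-0.01,0.3,0,0,-0.01,1],[-0.01,-0.01,0.45,0,0,-0.01,1],[-0.01,-0.01,0.52,0,0,-0.01,1],[-0.01,-0.01,0.58,0,0,-0.01,1]])

```text
time_s: 3.45
eef_pos: [0.4548, 0.1931, 0.1945]
tool_rot: [-0.312, 3.125, 0.0]
contact_force: [0.5, 0.8, -0.3]
opening: -0.002
```

```bash
cat > look.py <<'E'
import sys
from h import *
import cv2
from workcell import manip
s=manip.read_state();print(s["time_s"],s["eef_pos"],s["contact_force"])
print(*plan(s,(-.004,0),.158)[:1])
r=viewer.camera("side");p=proj(r,[s["eef_pos"]])[0]
x0,y0=270,200
im=cv2.resize(r["image"][y0:y0+80,x0:x0+70],None,fx=5,fy=5,interpolation=cv2.INTER_CUBIC)
q=((p-[x0,y0]+.5)*5).astype(int);cv2.circle(im,tuple(map(int,q)),4,(255,0,255),1)
w=viewer.camera("wrist")["image"][160:320,180:380]
w=(255*(w/255.)**.6).astype('uint8')
cv2.imwrite(f"pics/{sys.argv[1]}.png",np.hstack([im,cv2.resize(w,(450,400))]))
E
python3 look.py d1
```

```text
3.45 [0.45475821 0.19311843 0.1945071 ] [ 0.49937393  0.79203208 -0.26117933]
[ 0.019 -0.006  0.365]
```

View pics/d1.png

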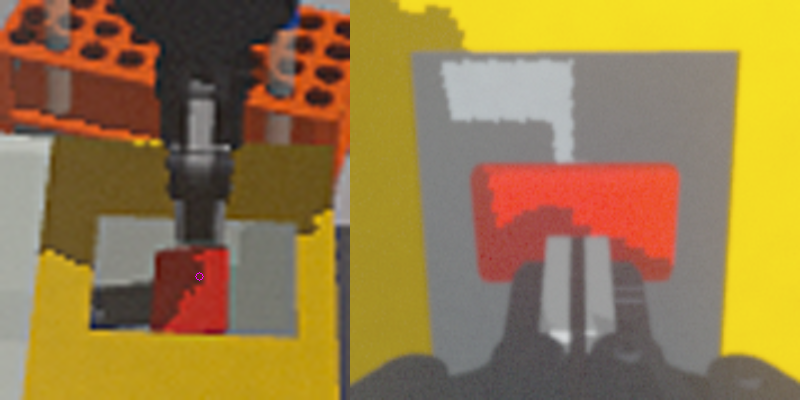

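Call:
move_arm(targets=[[0.01,0,0.03,0,0,0,1],[0.01,0,0.06,0,0,0,1],[0.01,0,0.08,0,0,0,1],[0.01,0,0.1,0,0,0,1],[0.01,0,0.12,0,0,0,1]])

```text
time_s: 4.05
eef_pos: [0.4536, 0.1926, 0.1824]
tool_rot: [-0.311, 3.126, 0.0]
contact_force: [-0.0, -0.1, 0.9]
opening: -0.001
```

Call:
move_arm(targets=[[0,0,0.03,0,0,0,1],[0,0,0.06,0,0,0,1],[0,0,0.08,0,0,0,1],[0,0,0.1,0,0,0,1],[0,0,0.1,0,0,0,1]])

```text
time_s: 4.55
eef_pos: [0.4533, 0.1926, 0.1721]
tool_rot: [0.311, -3.125, 0.0]
contact_force: [0.0, -0.6, 0.4]
opening: 0.004
```

```bash
python3 look.py d2
```

```text
4.55 [0.45329339 0.19255718 0.17207783] [ 0.04697121 -0.63286082  0.35516755]
[ 0.003 -0.003  0.141]
```

View pics/d2.png

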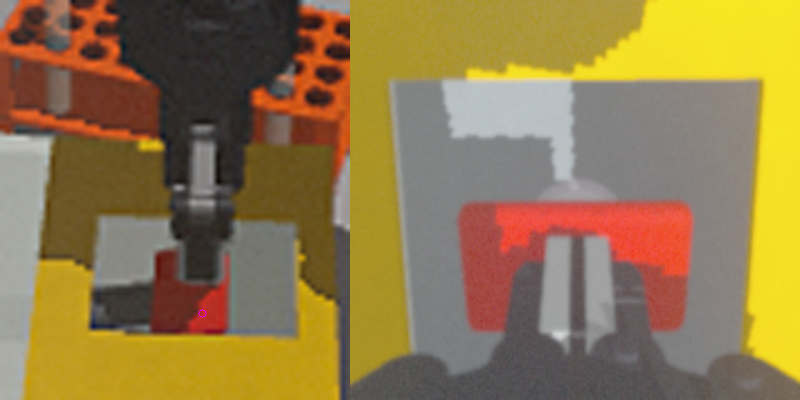

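Call:
move_arm(targets=[[0,0,0.03,0,0,0,1],[0,0,0.06,0,0,0,1],[0,0,0.09,0,0,0,1],[0,0,0.12,0,0,0,1],[0,0,0.12,0,0,0,1]])

```text
time_s: 5.15
eef_pos: [0.4527, 0.1925, 0.1601]
tool_rot: [0.311, -3.124, 0.0]
contact_force: [-1.4, -0.3, 4.3]
opening: 0.003
```

Call:
move_arm(targets=[[0,0,0.04,0,0,0,1],[0,0,0.08,0,0,0,1],[0,0,0.11,0,0,0,1],[0,0,0.14,0,0,0,1],[0,0,0.14,0,0,0,1]])

```text
time_s: 5.65
eef_pos: [0.453, 0.1925, 0.1459]
tool_rot: [0.311, -3.125, 0.0]
contact_force: [-2.1, -0.4, 4.5]
opening: -0.0
```

```bash
python3 look.py d3
```

```text
5.65 [0.45297713 0.19251561 0.1459281 ] [-2.05106124 -0.41691901  4.46117222]
[-0.    -0.003 -0.121]
```

View pics/d3.png

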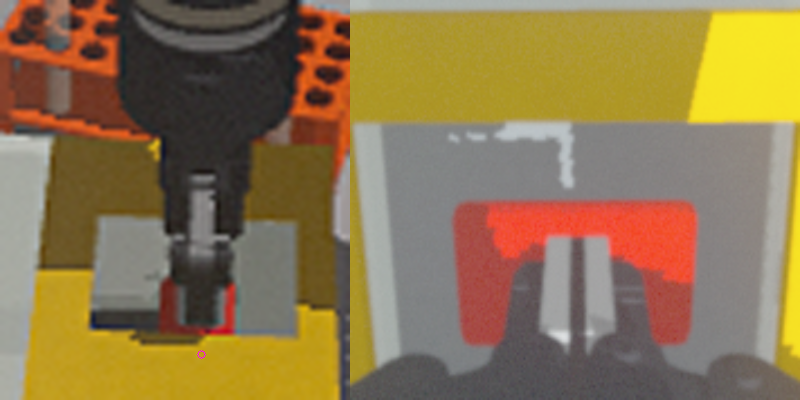

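The pad is now going down: the side view shows the tip at (200,322) on it, with room on all sides of the window. I'll keep going toward the stop.

Call:
move_arm(targets=[[0,0,0.03,0,0,0,1],[0,0,0.05,0,0,0,1],[0,0,0.07,0,0,0,1],[0,0,0.08,0,0,0,1],[0,0,0.08,0,0,0,1]])

```text
time_s: 6.25
eef_pos: [0.4531, 0.1925, 0.1388]
tool_rot: [0.311, -3.125, 0.0]
contact_force: [-5.1, -1.6, 7.3]
opening: 0.001
```

```bash
python3 look.py d4
```

```text
6.25 [0.45305332 0.19254402 0.13880695] [-5.10315447 -1.64314164  7.3154277 ]
[ 0.001 -0.003 -0.192]
```

View pics/d4.png

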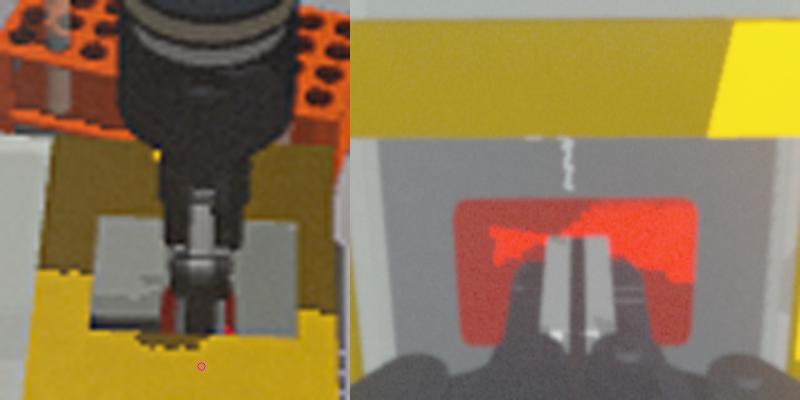

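Call:
move_arm(targets=[[0,0,0.015,0,0,0,1],[0,0,0.03,0,0,0,1],[0,0,0.04,0,0,0,1],[0,0,0.05,0,0,0,1],[0,0,0.05,0,0,0,1]])

```text
time_s: 6.85
eef_pos: [0.4527, 0.1925, 0.134]
tool_rot: [0.311, -3.125, 0.0]
contact_force: [-5.9, -0.5, 10.8]
opening: -0.001
```

Call:
move_arm(targets=[[0,0,0.01,0,0,0,1],[0,0,0.02,0,0,0,1],[0,0,0.025,0,0,0,1],[0,0,0.03,0,0,0,1],[0,0,0.03,0,0,0,1]])

```text
time_s: 7.35
eef_pos: [0.4528, 0.1925, 0.1333]
tool_rot: [0.312, -3.126, 0.001]
contact_force: [-10.6, -2.5, 28.4]
opening: 0.0
```

Call:
move_arm(targets=[[0,0,0.005,0,0,0,1],[0,0,0.01,0,0,0,1],[0,0,0.01,0,0,0,1],[0,0,0.01,0,0,0,1],[0,0,0.01,0,0,0,1]])

```text
time_s: 7.85
eef_pos: [0.4528, 0.1925, 0.1331]
tool_rot: [-0.312, 3.126, -0.001]
contact_force: [-12.0, -2.0, 34.0]
opening: -0.002
```

```bash
python3 look.py d5
```

```text
7.85 [0.45277235 0.19248994 0.1330885 ] [-11.9725136   -1.96044935  34.01367321]
[-0.002 -0.003 -0.249]
```

View pics/d5.png

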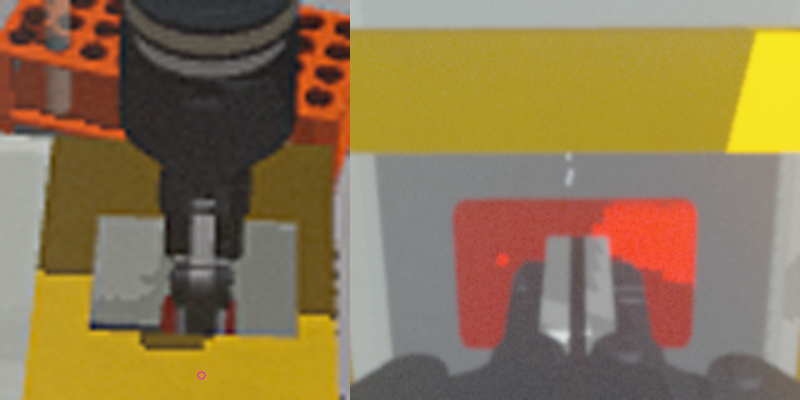

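The TCP only moved 0.2 mm for 1 mm commanded and the force rose to 34 N, so the lever is on its stop. I'll hold it there for a second, then come out.

Call:
move_arm(targets=[[0,0,0,0,0,0,1],[0,0,0,0,0,0,1],[0,0,0,0,0,0,1],[0,0,0,0,0,0,1],[0,0,0,0,0,0,1]])

```text
time_s: 8.45
eef_pos: [0.4528, 0.1925, 0.1331]
tool_rot: [-0.312, 3.126, -0.001]
contact_force: [-11.4, -3.4, 34.3]
opening: -0.005
```

Call:
move_arm(targets=[[0,0,0,0,0,0,1],[0,0,0,0,0,0,1],[0,0,0,0,0,0,1],[0,0,0,0,0,0,1],[0,0,0,0,0,0,1]])

```text
time_s: 8.95
eef_pos: [0.4528, 0.1925, 0.1331]
tool_rot: [-0.312, 3.126, -0.001]
contact_force: [-10.3, -3.8, 34.7]
opening: -0.007
```

Call:
move_arm(targets=[[0,0,-0.05,0,0,0,1],[0,0,-0.13,0,0,0,1],[0,0,-0.22,0,0,0,1],[0,0,-0.32,0,0,0,1],[0,0,-0.42,0,0,0,1]])

```text
time_s: 9.45
eef_pos: [0.4548, 0.1927, 0.1723]
tool_rot: [-0.31, 3.124, 0.0]
contact_force: [0.6, -0.6, 0.1]
opening: -0.001
```

Call:
move_arm(targets=[[0,0,-0.2,0,0,0,1],[0,0,-0.4,0,0,0,1],[0,0,-0.6,0,0,0,1],[0,0,-0.8,0,0,0,1],[0,0,-1,0,0,0,1]])

```text
time_s: 9.95
eef_pos: [0.4528, 0.1924, 0.272]
tool_rot: [0.311, -3.124, 0.0]
contact_force: [0.6, -0.6, -0.7]
opening: 0.001
```

```bash
python3 - <<'E'
from h import *
import cv2
from workcell import manip
s=manip.read_state();print(s["time_s"],s["eef_pos"],s["contact_force"])
a=viewer.camera("side")["image"];w=viewer.camera("wrist")["image"]
cv2.imwrite("pics/e.png",np.hstack([cv2.resize(a[200:420,190:370],(400,489)),cv2.resize(w[80:420,130:408],(400,489))]))
b=cv2.imread("pics/side0.png");
d=cv2.absdiff(a,b).max(2);cv2.imwrite("pics/ediff.png",d)
cv2.imwrite("pics/capcmp.png",np.hstack([cv2.resize(x[270:320,260:300],(400,500),interpolation=cv2.INTER_CUBIC) for x in(b,a)]))
E
```

```text
9.95 [0.45284368 0.19238323 0.27200467] [ 0.62624572 -0.58066266 -0.74047138]
```

View pics/e.png

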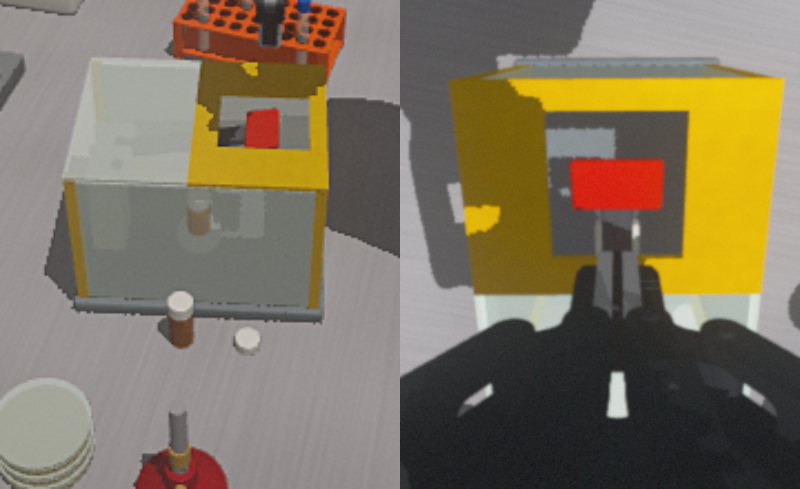

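View pics/capcmp.png

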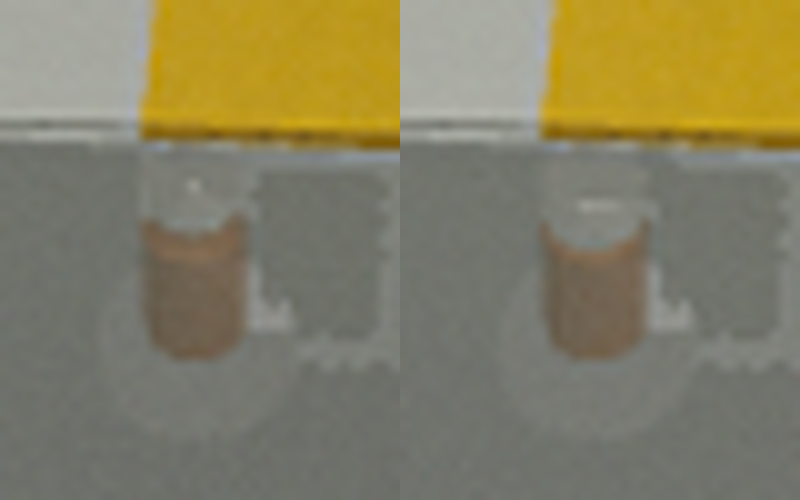

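The lever is back up, and in the window view the white cap sits about 1.7 px (roughly 4.5–5 mm) lower on the vial than before. The bystanders haven't visibly moved and the arm is clear.

```bash
python3 -c "
from workcell import manip
print(manip.job_done(), manip.read_state()['time_s'])"
```

```text
the job is handed in; nothing more can be done
the job is handed in; nothing more can be done
```

I pressed the red lever pad down onto its stop, held it for over a second, let it spring back up and brought the fingers out clear. The job is handed in at about 10 s of the 32 s allowed. No verdict is reported, so whether it passed is from my own checks.

- **Alignment:** I fitted the guard window from the top and side cameras, which agreed to about 1 mm. The closed fingers went down through its middle.
- **Press:** At the stop, commanding 1 mm more moved the TCP only 0.2 mm and the force reached about 34 N. The lever stayed there for 1.1–1.6 s.
- **After release:** The force went back to about zero and the pictures show the pad back up. The cap sits about 1.7 pixels lower on its vial, roughly 4.5–5 mm, against the 4.2 mm needed; at that resolution I can't be sure of the margin.
- **Guard and bystanders:** The pictures showed the fingers clear of the guard's edges. In the final side picture, the rack, burner, dish stack, vial and spare cap looked unmoved. I did not measure them, and the dish and spatula were outside the crop I viewed.
- **Disagreement:** Both cameras and the contact height put the real fingertips about 20–25 mm short of the stated TCP. I therefore stopped the descent by force and picture, with the TCP ending at 0.133 m instead of the expected 0.158 m.

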